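# Make up two part kits in the tray inserts

### The arm

A 7-joint arm with a two-finger parallel gripper is mounted at the origin on a cart in front of the work surface, level with it; the furniture and walls round the work are solid. World frame = base frame: x ahead of the robot, y to its left, z up, the work surface at z = 0. Lengths are in m, angles in rad, forces in N, time in s.
With the tool pointing down it reaches from about 0.4 to 0.875 m from the base axis. Payload 19.3 kg.
Tool frame: the origin (TCP) lies at the very end of the fingers, on their centre line; the grasp point (between the pads) lies 19 mm behind it; z points along the fingers, y is the line along which they close (so a half turn about z gives the same grasp; the last joint's range is limited). The gripper opens to 85 mm and grips with 20 to 120 N. Pads are 22 mm wide; open, the fingers measure 114 mm over their backs; the gripper's body (76 mm by 85 mm) begins 54 mm behind the grasp point. The pads swing forward as they close: fully open they stand 13 mm farther back than shut.
Start: joints at [-0.07, 0.521, -0.036, 1.599, 0.021, 1.021, -0.113], TCP at [0.625, -0, 0.231] pointing down, gripper open.
Joint ranges: [-2.91, 2.91], [-0.3, 2.13], [-1.5, 1.42], [0.17, 2.43], [-1.26, 4.41], [0.16, 1.93], [-2.52, 2.52]. Speed limits (rad/s): [1.89, 1.89, 2.39, 2.39, 3.01, 3.01, 3.01].

### API

Orientations are given as [roll, pitch, yaw] about the fixed x, y, z axes, in that order (R = Rz(yaw) Ry(pitch) Rx(roll)).
In Python, from workcell import bot gives the robot as it stands. The module is installed in compiled form; this text tells all that it offers.
- The arm moves only by the tool apply_moves, never from a script. Its arguments are lists of equal length, an entry for each row: "claw": the finger opening in m, from 0 to 0.0854; "xyz": the shift along the tool's x, y, z in m, a list of three; "twist": the turn, a rotation vector about the tool's x, y, z in rad, a list of three. A call has 1 to 20 rows; each row shifts and turns the commanded pose from where the row before left it, along the tool's axes as they then stand; what a row does not reach is not made up. A row lasts 1/10 s, in which the tool goes at most 50 mm and 8.59 degrees, less where a joint would pass 70% of its speed; a pose out of reach is approached as far as the arm can. A call with a gripper value outside its range is refused whole. The fingers move at their own pace and stop on an object; "force" is the grip in N (left out, the last holds). Time passes only in rows, so rows that do not move let the fingers close. It gives the time, the measured TCP pose, the force, the opening and the grip force at its end, in the units of the state.
- bot.observe(): the state, without advancing time (a new reading comes with each control period).
- bot.grab_frame(name): name is "scene" or "side" or "wrist"; returns a dict with "img" (420x560x3 uint8, red, green, blue), "vfov" (degrees; the focal length in pixels is half the picture's height over the tangent of half this angle, whatever the lens; pixels are square), "cx", "cy" (the principal point, pixels), "view" (4x4, takes a point from world to camera coordinates). Camera axes: x right, y up, looking along -z (the intrinsics and any distortion apply to the point x, -y, -z); pixel columns grow to the right and rows downward; lengths in m; the calibration is good to about 2 mm. The wrist camera is an equidistant fisheye: a pixel r from the principal point sees the ray r / f radians off the axis. A picture is of the moment at which its call begins. There is no depth.
- bot.job_done(): hands the job in; it is judged then, once.
Trained networks look in the newest picture that a camera, given by its name, has taken for a name from the list of things; names that differ only in an ending like _2 or _b are one class to them, and where a whole thing is asked for, a point or a joint stands for the part that bears it (a point fixed in the world has none). Each returns a list of dicts, best first, with "score" (0 to 1); they miss things now and then, are a little off and sometimes report something else, mostly with a low value. They report only what shows in the picture. A call takes as long as a camera call.
- bot.find_in(camera, query): "position" ([x, y, z] in m, in world coordinates, good to about 4 mm: the middle of the surface that is visible of it).
The state is a dict: "clock": time; "qpos": joint angles; "qd": joint speeds; "joint_efforts": joint torques, N m; "position": TCP position; "tool_rot": TCP orientation; "force": force on the tool from outside, world axes, zero at the start; "moment": the same for the moment, N m; "grip_width": finger opening in m; "finger_force": force on a finger pad.
Only numpy, scipy, OpenCV 4.12 (cv2) and the standard library are available. Lean on these libraries where they do the work, as an engineer would, in place of code of your own. Each camera call takes 0.05 s, during which the arm holds its last target. There are 200 camera calls.

### The job

Make up the two kits from the loose stock on the bench. In the three-bay tray put the gear in the widest bay, the blue spindle in the middle bay and the flanged bushing in the narrowest bay; in the two-bay tray put the pillow block in the wider bay and the black stop block in the narrower one. Every part stands upright on the floor of its bay; leave the ball bearing and the angle bracket where they are.

Things in the scene. Friction and masses are not known exactly. Their poses are not given: they have to be found in the camera images.
- tray_three: grey kit tray fixed to the bench, 98 mm (its x) by 218 mm (its y), with three bays in a row along its y. Floor 3 mm thick, walls and dividers 4 mm thick with their tops 13 mm above the bench. Origin: centre of its underside. Bays, all 90 mm long in x and centred at x = 0: the widest is 80 mm wide, centred at y = +65 mm; the middle one is 68 mm wide, centred at y = -13 mm; the narrowest is 54 mm wide, centred at y = -78 mm
- tray_two: grey kit tray fixed to the bench, 98 mm (its x) by 166 mm (its y), with two bays side by side along its y. Floor 3 mm thick, walls and divider 4 mm thick with their tops 13 mm above the bench. Origin: centre of its underside. Bays, both 90 mm long in x and centred at x = 0: the wider is 88 mm wide, centred at y = +35 mm; the narrower is 66 mm wide, centred at y = -46 mm
- gear_center (a point): centre of the loose steel spur gear, half-way up its 18 mm: a toothed disc 48 mm across and 10 mm thick, lying flat, with a round hub 22 mm across on top of it (from 10 to 18 mm above the underside) that can be pinched; z up
- spindle_center (a point): centre of the loose blue spindle, half-way up its 65 mm: a round red foot 45 mm across and 9 mm thick with an upright blue stem on it, 22 mm (its x) by 18 mm (its y), up to 57 mm, and a small lip on top of that; grip the stem; z up
- bushing_center (a point): centre of the loose brass-coloured flanged bushing, half-way up its 28 mm, standing with its flange up. To the touch it is a plain cylinder 34 mm across; z up
- bearing_block_center (a point): centre of the loose grey metal pillow block, half-way up its 34 mm: a block with a cross hole, 20 mm thick (its x) and 54 mm long (its y) at the foot, about 32 mm long in y above 22 mm; grip across the 20 mm; z up
- stop_block_center (a point): centre of the loose black stop block, half-way up its 26 mm: an L-shaped block 22 mm (its x) by 46 mm (its y); the lower 15 mm is full width, above that only a 9 mm thick rib stands along its +x side; grip across the 22 mm, low down; z up
- ball_bearing_center (a point): centre of the loose ball bearing, 35 mm across and 11 mm thick, lying flat behind the stock: not wanted in either kit, leave it alone
- bracket_center (a point): centre of the bounding box of the loose blue angle bracket, 40 x 30 x 35 mm, behind the stock: not wanted in either kit, leave it alone

How it is judged:
By the outcome, as a careful person would: the job done as asked, in the order asked, and still so for the second after the job is handed in, with the robot touching nothing.
It also fails if it takes over 106 s, if anything falls off the work surface, if the arm or the gripper's body presses on something with over 40 N, if the wrist force passes 120 N, or if a joint passes its speed limit or range.

## Working session

There is one attempt and no reset: what is moved stays moved. The work goes in short steps, Python scripts to look and compute and a tool call to move; the robot and the scene stay as the last step left them, time stands still between calls to the robot, and variables do not carry over. Pictures are saved under pics/ and viewed, at most 14 in all, crops included, and the job is handed in when it is done.

Besides the shell and the picture viewer there is one more tool, called as name(argument=value, ...) on one line, values as JSON. apply_moves: Moves the arm, as the interface text tells. Its arguments: {"type":"object","properties":{"claw":{"type":"array"},"xyz":{"type":"array"},"twist":{"type":"array"},"force":{"type":"number"}},"required":["claw","xyz","twist"]}

```bash
mkdir -p pics
cat > h.py <<'E'
import numpy as np, cv2
from workcell import bot
def save(cam,name):
    f=bot.grab_frame(cam); cv2.imwrite(f'pics/{name}.png',cv2.cvtColor(f['img'],cv2.COLOR_RGB2BGR)); return f
def foc(f): return 210/np.tan(np.radians(f['vfov']/2))
def proj(f,P,fish=False):
    P=np.atleast_2d(P); c=(f['view']@np.c_[P,np.ones(len(P))].T)[:3]; x,y,z=c[0],-c[1],-c[2]
    if fish:
        r=np.hypot(x,y); t=np.arctan2(r,z); s=foc(f)*t/np.maximum(r,1e-9)
    else: s=foc(f)/z
    return np.c_[f['cx']+s*x,f['cy']+s*y]
def unproj(f,uv,z,fish=False):
    uv=np.atleast_2d(uv).astype(float); d=(uv-[f['cx'],f['cy']])/foc(f)
    if fish:
        r=np.hypot(*d.T); v=np.c_[d*(np.sin(r)/np.maximum(r,1e-9))[:,None],np.cos(r)]
    else: v=np.c_[d,np.ones(len(d))]
    v=v*[1,-1,-1]; V=f['view']; R=V[:3,:3]; o=-R.T@V[:3,3]; w=v@R
    return o+w*((z-o[2])/w[:,2])[:,None]
E
python3 - <<'E'
from h import *
np.set_printoptions(precision=4,suppress=True)
s=bot.observe(); print({k:np.round(v,3) for k,v in s.items()})
for c in ('scene','side','wrist'):
    f=save(c,c+'0'); print(c,f['vfov'],f['cx'],f['cy']); V=f['view'];print(-V[:3,:3].T@V[:3,3])
    for q in ['tray_three','tray_two','gear_center','spindle_center','bushing_center','bearing_block_center','stop_block_center','ball_bearing_center','bracket_center']:
        print(q,[(np.round(d['position'],3).tolist(),round(d['score'],2)) for d in bot.find_in(c,q)[:2]])
E
```

```text
{'clock': np.float64(0.0), 'qpos': array([-0.07 ,  0.522, -0.036,  1.6  ,  0.021,  1.021, -0.113]), 'qd': array([ 0.   ,  0.001, -0.   ,  0.   ,  0.001, -0.   ,  0.001]), 'joint_efforts': array([ -0.004, -92.711,   1.978, -36.993,   0.018,   0.008,  -0.   ]), 'position': array([ 0.625, -0.   ,  0.231]), 'tool_rot': array([-3.14 ,  0.   ,  1.571]), 'force': array([-0.257, -0.547,  0.033]), 'moment': array([-0.021, -0.004,  0.013]), 'finger_force': np.float64(0.0), 'grip_width': np.float64(0.085)}
scene 44.46715829189 276.7511549559299 205.87917016702204
[ 0.0492 -0.406   0.5284]
tray_three [([0.46, 0.171, 0.001], 0.6)]
tray_two [([0.466, -0.119, 0.004], 0.91)]
gear_center [([0.608, -0.192, 0.014], 0.83)]
spindle_center []
bushing_center [([0.639, 0.246, 0.024], 0.59)]
bearing_block_center [([0.634, -0.099, 0.017], 0.7)]
stop_block_center [([0.608, 0.026, 0.017], 0.9)]
ball_bearing_center [([0.714, -0.147, 0.01], 0.84), ([0.716, -0.003, 0.005], 0.6)]
bracket_center [([0.716, -0.0, 0.004], 0.66)]
side 48.13446390559532 280.78071430945914 206.5076025562411
[0.2708 0.6501 0.5833]
tray_thr
[... 258 characters left out ...]
[([0.607, 0.044, 0.016], 0.6)]
ball_bearing_center []
bracket_center [([0.72, 0.008, 0.018], 0.83), ([0.612, -0.179, 0.012], 0.26)]
wrist 65.70646984690485 284.0696478128597 210.50147957430698
[0.625  0.0757 0.3733]
tray_three [([0.462, 0.146, 0.007], 0.67)]
tray_two [([0.478, -0.086, 0.006], 0.9)]
gear_center [([0.613, -0.184, 0.01], 0.88), ([0.622, 0.14, 0.01], 0.2)]
spindle_center [([0.62, 0.141, 0.009], 0.95)]
bushing_center []
bearing_block_center [([0.622, 0.138, 0.007], 0.72), ([0.641, -0.084, 0.024], 0.56)]
stop_block_center [([0.613, 0.033, 0.012], 0.79)]
ball_bearing_center [([0.716, -0.137, 0.008], 0.85)]
bracket_center [([0.725, -0.004, 0.006], 0.88), ([0.46, 0.146, 0.004], 0.5)]
```

View pics/scene0.png

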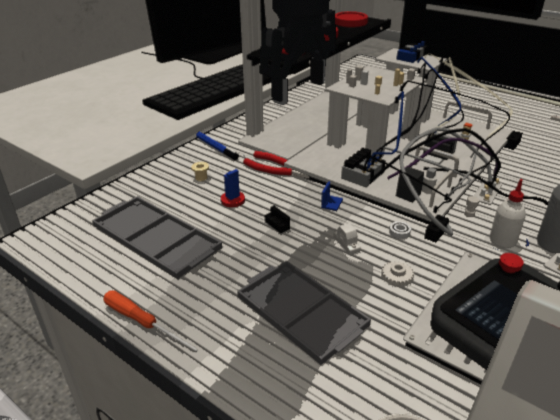

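View pics/side0.png

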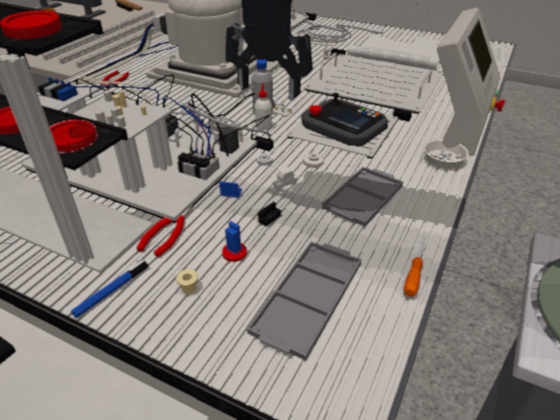

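View pics/wrist0.png

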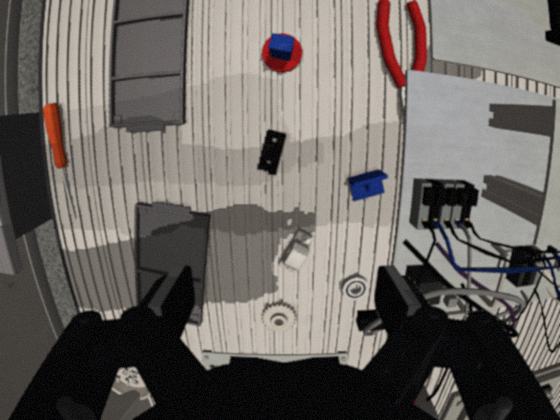

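The scene and side pictures show tray_three at scene (157,236), tray_two at (303,308), and the five parts in a row. The wrist picture has the grips at the bottom. I'll rectify the views to get tray corners and part yaws.

Run:
```python
from h import *
def rect(cam,z,fish):
    f=bot.grab_frame(cam); ys,xs=np.mgrid[0:600,0:400]
    P=np.c_[0.39+xs.ravel()*1e-3*0.95,(0.32-ys.ravel()*1e-3*0.95),np.full(xs.size,z)]
    m=proj(f,P,fish).reshape(600,400,2).astype(np.float32)
    im=cv2.remap(f['img'],m[...,0],m[...,1],cv2.INTER_CUBIC)[...,::-1].copy()
    im=cv2.convertScaleAbs(im,alpha=1.6,beta=15)
    for k in range(0,400,50):
        x=int(round((0.4+k*1e-3-0.39)/.00095)); cv2.line(im,(x,0),(x,599),(0,255,0),1)
    for k in range(-250,330,50):
        y=int(round((0.32-k*1e-3)/.00095)); cv2.line(im,(0,y),(399,y),(0,255,0),1)
    return im
a,b,c=rect('wrist',.013,True),rect('side',.013,False),rect('scene',.013,False)
cv2.imwrite('pics/r1.png',np.hstack([a,b])); cv2.imwrite('pics/r2.png',c)
```

```text
(no output)
```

View pics/r1.png

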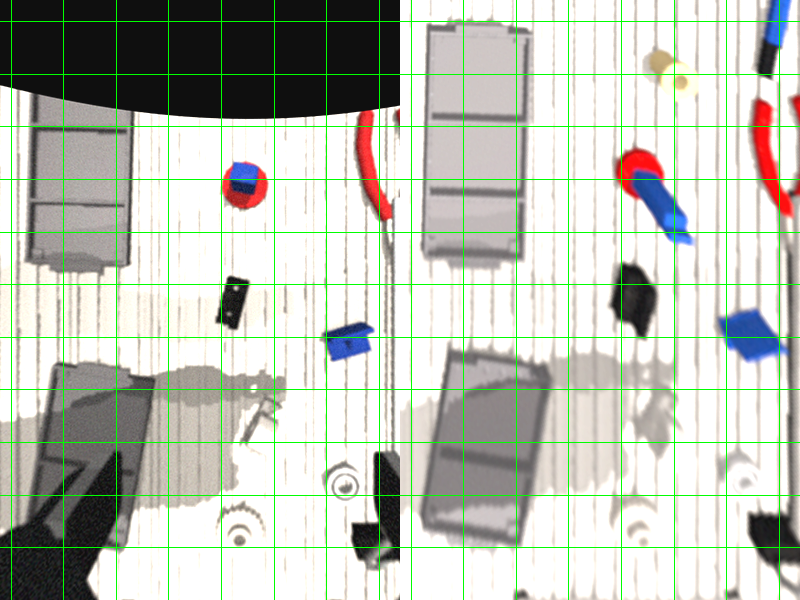

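View pics/r2.png

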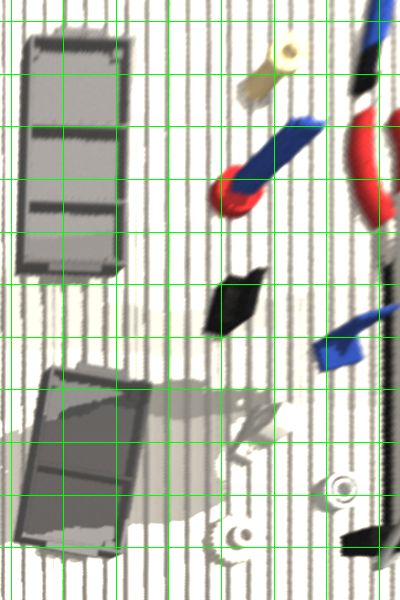

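Tray_three's widest bay is at world +y, with the tray nearly axis-aligned. Tray_two's wider bay is also at +y, yawed about -10°. The pillow block and stop block are yawed. I'll move over the right side for a closer look.

apply_moves(claw=[0.06, 0.06, 0.06, 0.06, 0.06, 0.06, 0.06, 0.06], xyz=[[-0.015, -0.005, 0], [-0.03, -0.01, 0], [-0.03, -0.01, 0], [-0.03, -0.01, 0], [-0.03, -0.01, 0], [-0.03, -0.01, 0], [-0.015, -0.005, 0], [0, 0, 0]], twist=[[0, 0, 0], [0, 0, 0], [0, 0, 0], [0, 0, 0], [0, 0, 0], [0, 0, 0], [0, 0, 0], [0, 0, 0]], force=60)

```text
clock: 2.45
position: [0.5639, -0.1828, 0.2314]
tool_rot: [-3.141, 0.001, 1.567]
force: [0.3, 1.1, -0.4]
grip_width: 0.0602
finger_force: 0.0
```

```bash
cat >> h.py <<'E'
def rect(f,z,x0,y0,w,h,s,fish=True):
    """top-down map: x right, y up; s m/px"""
    ys,xs=np.mgrid[0:h,0:w]; P=np.c_[x0+xs.ravel()*s,y0-ys.ravel()*s,np.full(xs.size,z)]
    m=proj(f,P,fish).reshape(h,w,2).astype(np.float32)
    im=cv2.convertScaleAbs(cv2.remap(f['img'],m[...,0],m[...,1],cv2.INTER_CUBIC)[...,::-1].copy(),alpha=1.3)
    for v in np.arange(np.ceil(x0/.02)*.02,x0+w*s,.02):
        k=int((v-x0)/s); cv2.line(im,(k,0),(k,h-1),(0,160,0) if round(v*1000)%100 else (0,0,255),1)
    for v in np.arange(np.ceil((y0-h*s)/.02)*.02,y0,.02):
        k=int((y0-v)/s); cv2.line(im,(0,k),(w-1,k),(0,160,0) if round(v*1000)%100 else (0,0,255),1)
    return im
E
python3 - <<'E'
from h import *
s=bot.observe(); print(np.round(s['position'],4),s['clock'],s['tool_rot'])
f=save('wrist','w1')
a=rect(f,.013,.4,-.015,800,600,.00045)
cv2.imwrite('pics/w1r.png',a)
for q in ['tray_two','gear_center','bearing_block_center','ball_bearing_center']:
    print(q,[(np.round(d['position'],3).tolist(),round(d['score'],2)) for d in bot.find_in('wrist',q)[:2]])
E
```

```text
[ 0.5639 -0.1828  0.2314] 2.45 [-3.14140250e+00  8.64021718e-04  1.56712560e+00]
tray_two [([0.473, -0.117, 0.003], 0.97)]
gear_center [([0.615, -0.186, 0.011], 0.96)]
bearing_block_center [([0.638, -0.094, 0.027], 0.97)]
ball_bearing_center [([0.715, -0.14, 0.011], 0.61)]
```

View pics/w1r.png

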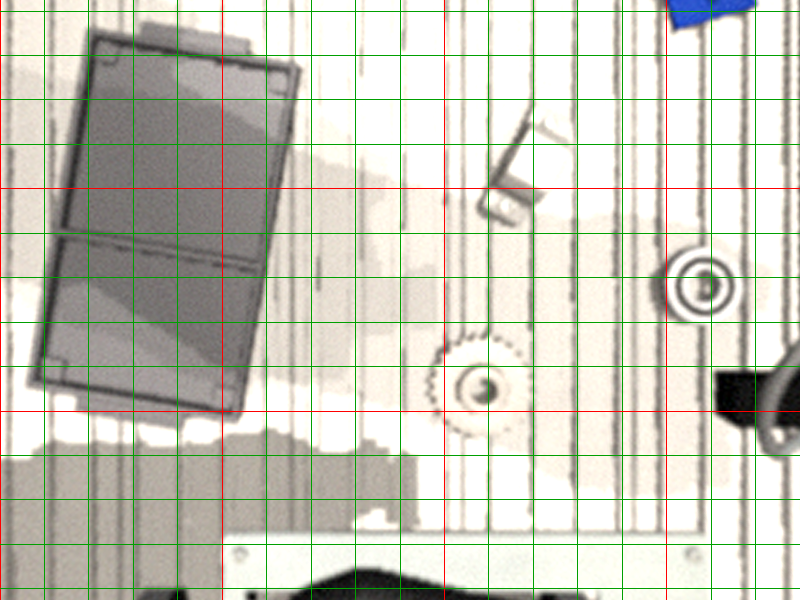

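Tray_two's corners are at about (93,33), (300,68), (240,415) and (30,382), which puts its centre at (0.475,-0.116) with yaw -10°. The gear hub is at (482,388), which is (0.6165,-0.188). I'll go for the gear.

apply_moves(claw=[0.05, 0.05, 0.05, 0.05, 0.05, 0.05, 0.05, 0.05, 0.05], xyz=[[0, 0.01, 0.01], [-0.001, 0.015, 0.03], [-0.001, 0.015, 0.035], [-0.002, 0.01, 0.035], [-0.001, 0.003, 0.035], [0, 0, 0.03], [0, 0, 0.015], [0, 0, 0.005], [0, 0, 0]], twist=[[0, 0, 0], [0, 0, 0], [0, 0, 0], [0, 0, 0], [0, 0, 0], [0, 0, 0], [0, 0, 0], [0, 0, 0], [0, 0, 0]])

```text
clock: 3.6
position: [0.6183, -0.1848, 0.0363]
tool_rot: [-3.142, -0.0, 1.571]
force: [0.4, 0.3, 0.9]
grip_width: 0.0496
finger_force: 0.0
```

Run:
```python
from h import *
s=bot.observe(); print(np.round(s['position'],4),s['clock'],s['tool_rot'],s['force'],s['grip_width'])
f=save('wrist','w2')
a=f['img'][150:420,100:460,::-1]
cv2.imwrite('pics/w2c.png',cv2.resize(a,None,fx=2,fy=2))
for c in ('wrist','scene'): print([(np.round(d['position'],3).tolist(),round(d['score'],2)) for d in bot.find_in(c,'gear_center')[:2]])
```

```text
[ 0.6183 -0.1848  0.0363] 3.6 [-3.14153745e+00 -6.43110588e-05  1.57111882e+00] [0.35071469 0.27735344 0.94727513] 0.049642307574374024
[([0.617, -0.187, 0.009], 0.67)]
[([0.608, -0.194, 0.011], 0.87)]
```

View pics/w2c.png

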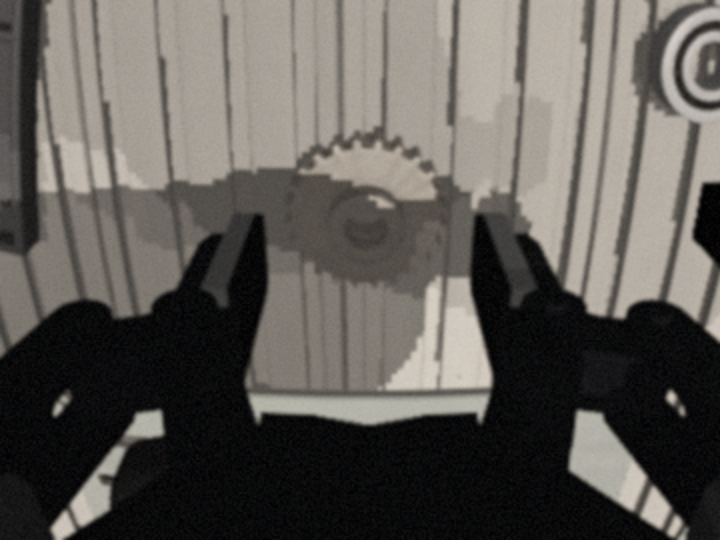

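The gear's hub is at crop (365,222), centred between the fingers. I'll descend, close, lift a little and check.

apply_moves(claw=[0.05, 0.05, 0.05, 0.05, 0.015, 0.015, 0.015, 0.015, 0.015], xyz=[[-0.002, -0.001, 0.012], [-0.001, 0, 0.009], [0, 0, 0.0045], [0, 0, 0], [0, 0, 0], [0, 0, 0], [0, 0, 0], [0, 0, 0], [0, 0, 0]], twist=[[0, 0, 0], [0, 0, 0], [0, 0, 0], [0, 0, 0], [0, 0, 0], [0, 0, 0], [0, 0, 0], [0, 0, 0], [0, 0, 0]], force=60)

```text
clock: 4.65
position: [0.6172, -0.1881, 0.0113]
tool_rot: [3.141, 0.0, 1.571]
force: [-2.3, 0.8, 6.5]
grip_width: 0.0184
finger_force: 58.8
```

apply_moves(claw=[0.015, 0.015, 0.015, 0.015, 0.015], xyz=[[0, 0, -0.005], [0, 0, -0.015], [0, 0, -0.03], [0, 0, -0.03], [0, 0, 0]], twist=[[0, 0, 0], [0, 0, 0], [0, 0, 0], [0, 0, 0], [0, 0, 0]])

```text
clock: 5.15
position: [0.6192, -0.1887, 0.0959]
tool_rot: [3.135, 0.002, 1.57]
force: [1.0, -1.0, -1.6]
grip_width: 0.0183
finger_force: 58.9
```

Run:
```python
from h import *
s=bot.observe(); print(np.round(s['position'],4),s['clock'],s['tool_rot'],s['force'],s['grip_width'])
f=save('wrist','w3'); a=cv2.resize(f['img'][150:420,100:460,::-1],(400,300))
g=save('scene','s3'); b=cv2.resize(g['img'][200:320,330:490,::-1],(400,300))
cv2.imwrite('pics/w3c.png',np.hstack([a,b]))
```

```text
[ 0.6192 -0.1887  0.0959] 5.15 [3.13526897e+00 1.55253785e-03 1.57044117e+00] [ 1.03138129 -0.96964026 -1.581346  ] 0.018296307189139063
```

View pics/w3c.png

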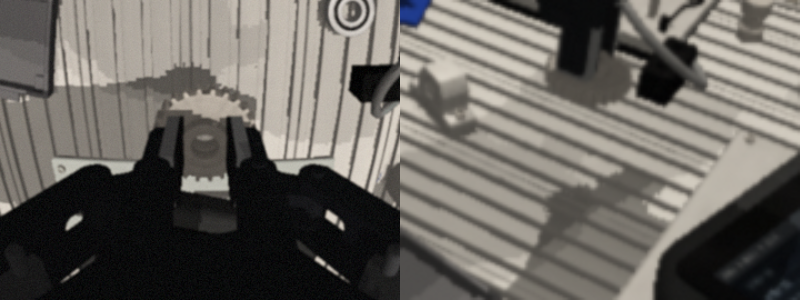

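The gear is held level between the fingers (seen in both crops). I'll move toward tray_three and look at it with the wrist camera.

apply_moves(claw=[0.015, 0.015, 0.015, 0.015, 0.015, 0.015, 0.015, 0.015, 0.015, 0.015, 0.015, 0.015], xyz=[[0.016, -0.006, -0.02], [0.034, -0.014, -0.03], [0.034, -0.014, -0.03], [0.034, -0.014, -0.02], [0.034, -0.014, -0.01], [0.034, -0.014, -0.01], [0.034, -0.014, 0], [0.034, -0.014, 0], [0.024, -0.01, 0], [0.01, -0.004, 0], [0, 0, 0], [0, 0, 0]], twist=[[0, 0, 0], [0, 0, 0], [0, 0, 0], [0, 0, 0], [0, 0, 0], [0, 0, 0], [0, 0, 0], [0, 0, 0], [0, 0, 0], [0, 0, 0], [0, 0, 0], [0, 0, 0]])

```text
clock: 6.45
position: [0.4993, 0.0989, 0.2106]
tool_rot: [-3.141, 0.001, 1.57]
force: [0.5, -0.9, -1.7]
grip_width: 0.0184
finger_force: 59.0
```

Run:
```python
from h import *
s=bot.observe(); print(np.round(s['position'],4),s['clock'],s['tool_rot'],s['force'],s['grip_width'])
f=save('wrist','w4')
cv2.imwrite('pics/w4r.png',rect(f,.013,.39,.31,640,560,.0005))
for q in ['tray_three','spindle_center','bushing_center','stop_block_center']:
    print(q,[(np.round(d['position'],3).tolist(),round(d['score'],2)) for d in bot.find_in('wrist',q)[:2]])
```

```text
[0.4993 0.0989 0.2106] 6.45 [-3.14123592e+00  6.20010731e-04  1.56990346e+00] [ 0.5222966  -0.89748638 -1.68827608] 0.018440754182394378
tray_three [([0.465, 0.181, 0.005], 0.94)]
spindle_center [([0.615, 0.146, 0.008], 0.67)]
bushing_center [([0.644, 0.246, 0.03], 0.94)]
stop_block_center [([0.608, 0.037, 0.012], 0.55)]
```

View pics/w4r.png

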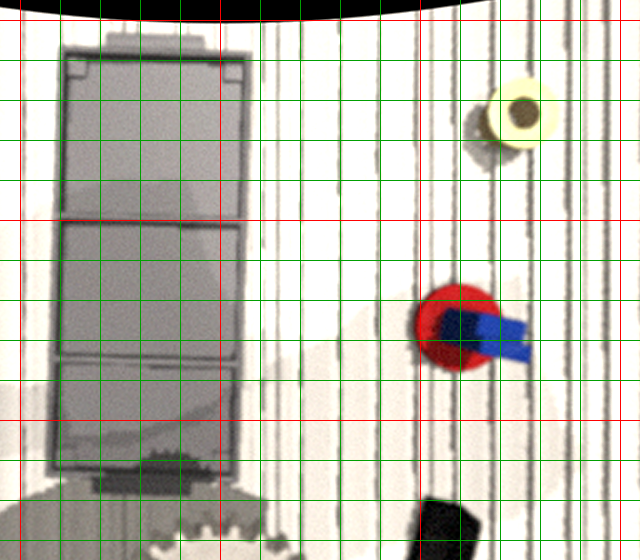

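Tray_three's centre is at about (0.463,0.179) after scaling the view to the tray's known size, with yaw -1.8°. The bushing is at (523,113), the spindle foot at (458,327). Next I place the gear at (0.465,0.244).

apply_moves(claw=[0.015, 0.015, 0.015, 0.015, 0.015, 0.015, 0.015, 0.015, 0.015, 0.015, 0.015], xyz=[[0.015, -0.004, 0.01], [0.033, -0.008, 0.03], [0.034, -0.008, 0.035], [0.034, -0.008, 0.035], [0.02, -0.005, 0.03], [0.008, -0.001, 0.02], [0, 0, 0.012], [0, 0, 0.012], [0, 0, 0.008], [0, 0, 0.003], [0, 0, 0]], twist=[[0, 0, 0], [0, 0, 0], [0, 0, 0], [0, 0, 0], [0, 0, 0], [0, 0, 0], [0, 0, 0], [0, 0, 0], [0, 0, 0], [0, 0, 0], [0, 0, 0]])

```text
clock: 7.8
position: [0.4653, 0.2435, 0.0159]
tool_rot: [3.141, 0.0, 1.57]
force: [0.6, 0.9, -0.8]
grip_width: 0.0181
finger_force: 59.0
```

Run:
```python
from h import *
s=bot.observe(); print(np.round(s['position'],4),s['clock'],s['tool_rot'],s['force'],s['grip_width'])
f=save('wrist','w5'); a=cv2.resize(f['img'][150:420,100:460,::-1],(400,300))
g=save('side','s5'); b=cv2.resize(g['img'][210:360,220:420,::-1],(400,300))
cv2.imwrite('pics/w5c.png',np.hstack([a,b]))
```

```text
[0.4653 0.2435 0.0159] 7.8 [3.14140829e+00 4.43096982e-05 1.56995271e+00] [ 0.60197068  0.85723042 -0.82587084] 0.01806363388561621
```

View pics/w5c.png

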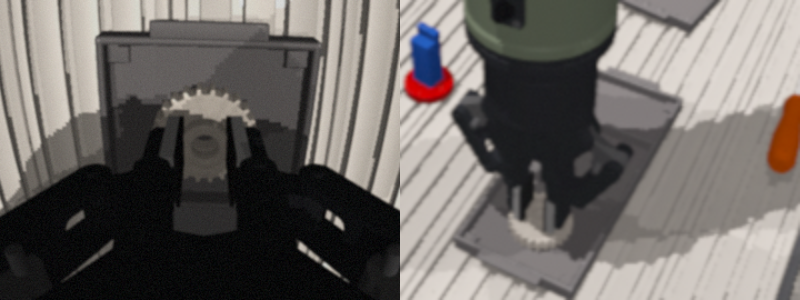

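The gear is over the widest bay with the fingers clear of the walls. I'll lower it, release, and move to view the spindle.

apply_moves(claw=[0.015, 0.015, 0.045, 0.045, 0.045, 0.045, 0.045, 0.045, 0.045, 0.045, 0.045, 0.045, 0.045, 0.045, 0.045, 0.045, 0.045, 0.045], xyz=[[0, 0, 0.0015], [0, 0, 0], [0, 0, 0], [0, 0, 0], [0, 0, 0], [0, 0, -0.005], [0, 0, -0.015], [0, 0, -0.025], [0, 0, -0.025], [-0.015, 0.015, -0.02], [-0.034, 0.034, -0.03], [-0.034, 0.034, -0.016], [-0.034, 0.034, 0], [-0.027, 0.028, 0], [-0.01, 0.01, 0], [0, 0, 0], [0, 0, 0], [0, 0, 0]], twist=[[0, 0, 0], [0, 0, 0], [0, 0, 0], [0, 0, 0], [0, 0, 0], [0, 0, 0], [0, 0, 0], [0, 0, 0], [0, 0, 0], [0, 0, 0], [0, 0, 0], [0, 0, 0], [0, 0, 0], [0, 0, 0], [0, 0, 0], [0, 0, 0], [0, 0, 0], [0, 0, 0]])

```text
clock: 9.7
position: [0.6147, 0.0959, 0.1467]
tool_rot: [-3.141, -0.001, 1.573]
force: [0.9, 0.2, -0.1]
grip_width: 0.0447
finger_force: 0.0
```

Run:
```python
from h import *
s=bot.observe(); print(np.round(s['position'],4),s['clock'],s['tool_rot'],s['force'],s['grip_width'])
f=save('wrist','w6')
for c in ('side','wrist'):
  bot.grab_frame(c)
  print(c,[(q,np.round(d['position'],3).tolist(),round(d['score'],2)) for q in ('gear_center','spindle_center','bushing_center') for d in bot.find_in(c,q)[:1]])
cv2.imwrite('pics/w6r.png',np.hstack([rect(f,.0615,.57,.26,500,560,.0003),cv2.resize(f['img'][0:420,130:355,::-1],(300,560))]))
V=f['view'];print(-V[:3,:3].T@V[:3,3])
```

```text
[0.6147 0.0959 0.1467] 9.7 [-3.14106102e+00 -5.03116185e-04  1.57250111e+00] [ 0.85786151  0.1804144  -0.14265737] 0.04470473508477291
side [('gear_center', [0.46, 0.247, 0.014], 0.73), ('spindle_center', [0.619, 0.153, 0.022], 0.81), ('bushing_center', [0.643, 0.251, 0.026], 0.82)]
wrist [('gear_center', [0.467, 0.239, 0.015], 0.86), ('spindle_center', [0.619, 0.149, 0.004], 0.96), ('bushing_center', [0.644, 0.248, 0.03], 0.66)]
[0.61469938 0.17156193 0.28869019]
```

View pics/w6r.png

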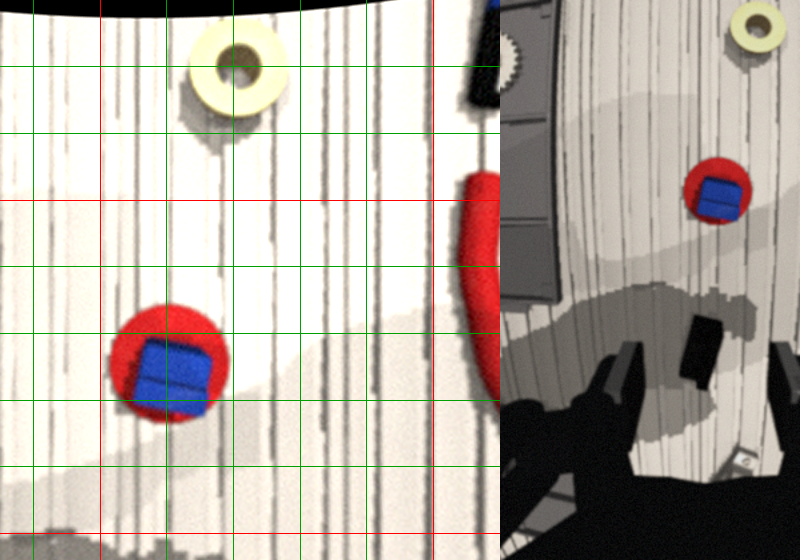

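The spindle is at (0.6225,0.1465), stem yaw about -10° (top at (174,377)). The bushing is at (0.6457,0.2496) (ring at (239,68)), and the gear shows in its bay. I'll grip the spindle.

apply_moves(claw=[0.045, 0.045, 0.045, 0.045, 0.045, 0.045, 0.045, 0.045, 0.01, 0.01, 0.01, 0.01, 0.01, 0.01, 0.01], xyz=[[0.02, 0.003, 0], [0.022, 0.0035, 0], [0.0086, 0.0013, 0.01], [0, 0, 0.02], [0, 0, 0.03], [0, 0, 0.03], [0, 0, 0.022], [0, 0, 0.0047], [0, 0, 0], [0, 0, 0], [0, 0, 0], [0, 0, 0], [0, 0, -0.005], [0, 0, -0.015], [0, 0, -0.02]], twist=[[0, 0, 0], [0, 0, 0], [0, 0, 0], [0, 0, 0.087], [0, 0, 0.087], [0, 0, 0], [0, 0, 0], [0, 0, 0], [0, 0, 0], [0, 0, 0], [0, 0, 0], [0, 0, 0], [0, 0, 0], [0, 0, 0], [0, 0, 0]])

```text
clock: 11.65
position: [0.6231, 0.145, 0.0709]
tool_rot: [-3.141, 0.0, 1.397]
force: [0.8, -0.4, 0.2]
grip_width: 0.0215
finger_force: 59.7
```

apply_moves(claw=[0.01, 0.01, 0.01, 0.01, 0.01, 0.01, 0.01, 0.01, 0.01, 0.01, 0.01, 0.01, 0.01, 0.01, 0.01], xyz=[[0, 0, -0.01], [0, 0, -0.01], [0.001, -0.015, 0], [0.003, -0.035, 0], [0.003, -0.035, 0], [0.003, -0.035, 0], [0.003, -0.025, 0], [0.002, -0.0115, 0], [0.001, -0.004, 0], [0, 0, 0.01], [0, 0, 0.02], [0, 0, 0.015], [0, 0, 0.008], [0, 0, 0.0025], [0, 0, 0]], twist=[[0, 0, -0.0715], [0, 0, -0.0715], [0, 0, 0], [0, 0, 0], [0, 0, 0], [0, 0, 0], [0, 0, 0], [0, 0, 0], [0, 0, 0], [0, 0, 0], [0, 0, 0], [0, 0, 0], [0, 0, 0], [0, 0, 0], [0, 0, 0]])

```text
clock: 13.15
position: [0.4638, 0.1658, 0.0341]
tool_rot: [-3.141, 0.0, 1.539]
force: [-0.1, -0.3, -1.0]
grip_width: 0.0212
finger_force: 60.0
```

apply_moves(claw=[0.01, 0.01, 0.05, 0.05, 0.05, 0.05, 0.05, 0.05, 0.05, 0.06, 0.06, 0.06, 0.06, 0.06, 0.06, 0.06, 0.06, 0.06, 0.06], xyz=[[0, 0, 0.0015], [0, 0, 0], [0, 0, 0], [0, 0, 0], [0, 0, 0], [0, 0, -0.003], [0, 0, -0.015], [0, 0, -0.03], [0, 0, -0.035], [0.008, 0.016, 0], [0.018, 0.036, 0], [0.018, 0.036, 0], [0.018, 0.036, 0], [0.016, 0.032, 0], [0.0086, 0.0173, 0], [0.003, 0.006, 0], [0, 0, 0], [0, 0, 0], [0, 0, 0]], twist=[[0, 0, 0], [0, 0, 0], [0, 0, 0], [0, 0, 0], [0, 0, 0], [0, 0, 0], [0, 0, 0], [0, 0, 0], [0, 0, 0], [0, 0, 0], [0, 0, 0], [0, 0, 0], [0, 0, 0], [0, 0, 0], [0, 0, 0], [0, 0, 0], [0, 0, 0], [0, 0, 0], [0, 0, 0]])

```text
clock: 15.05
position: [0.6447, 0.2496, 0.1162]
tool_rot: [-3.141, 0.0, 1.54]
force: [1.2, -0.5, 0.2]
grip_width: 0.0605
finger_force: 0.0
```

Run:
```python
from h import *
s=bot.observe(); print(np.round(s['position'],4),s['clock'],s['tool_rot'])
for c in ('side','wrist'):
  bot.grab_frame(c)
  print(c,[(q,np.round(d['position'],3).tolist(),round(d['score'],2)) for q in ('gear_center','spindle_center','bushing_center') for d in bot.find_in(c,q)[:1]])
f=bot.grab_frame('wrist'); im=f['img'].astype(int)
m=((im[...,0]-im[...,2]>35)&(im[...,1]-im[...,2]>25)).astype(np.uint8)
n,l,st,ce=cv2.connectedComponentsWithStats(m)
for i in range(1,n):
    if st[i,4]>150: print(st[i],unproj(f,ce[i],.028,True).round(4))
```

```text
[0.6447 0.2496 0.1162] 15.05 [-3.14138627e+00  1.59005025e-04  1.53966720e+00]
side [('gear_center', [0.463, 0.244, 0.014], 0.58), ('spindle_center', [0.462, 0.174, 0.023], 0.59), ('bushing_center', [0.645, 0.254, 0.026], 0.87)]
wrist [('gear_center', [0.468, 0.243, 0.014], 0.66), ('spindle_center', [0.471, 0.173, 0.03], 0.87), ('bushing_center', [0.648, 0.244, 0.028], 0.59)]
[ 262  193   46   43 1184] [[0.6459 0.2522 0.028 ]]
```

apply_moves(claw=[0.06, 0.06, 0.06, 0.06, 0.06, 0.06, 0.02, 0.02, 0.02, 0.02, 0.02, 0.02, 0.02, 0.02], xyz=[[0.0015, 0.001, 0.015], [0, 0, 0.03], [0, 0, 0.035], [0, 0, 0.02], [0, 0, 0.008], [0, 0, 0], [0, 0, 0], [0, 0, 0], [0, 0, 0], [0, 0, 0], [0, 0, -0.005], [0, 0, -0.015], [0, 0, -0.02], [0, 0, -0.01]], twist=[[0, 0, 0], [0, 0, 0], [0, 0, 0], [0, 0, 0], [0, 0, 0], [0, 0, 0], [0, 0, 0], [0, 0, 0], [0, 0, 0], [0, 0, 0], [0, 0, 0], [0, 0, 0], [0, 0, 0], [0, 0, 0]])

```text
clock: 16.9
position: [0.6475, 0.2518, 0.0608]
tool_rot: [3.139, -0.001, 1.54]
force: [0.1, 0.6, -1.3]
grip_width: 0.0318
finger_force: 59.5
```

apply_moves(claw=[0.02, 0.02, 0.02, 0.02, 0.02, 0.02, 0.02, 0.02, 0.02, 0.02, 0.02, 0.02, 0.02, 0.02, 0.02], xyz=[[-0.012, -0.014, -0.015], [-0.026, -0.03, -0.02], [-0.028, -0.033, 0], [-0.028, -0.033, 0], [-0.028, -0.033, 0], [-0.022, -0.025, 0], [-0.0097, -0.01, 0], [-0.002, -0.0023, 0], [0, 0, 0], [0, 0, 0.015], [0, 0, 0.025], [0, 0, 0.02], [0, 0, 0.01], [0, 0, 0.006], [0, 0, 0]], twist=[[0, 0, 0], [0, 0, 0], [0, 0, 0], [0, 0, 0], [0, 0, 0], [0, 0, 0], [0, 0, 0], [0, 0, 0], [0, 0, 0], [0, 0, 0], [0, 0, 0], [0, 0, 0], [0, 0, 0], [0, 0, 0], [0, 0, 0]])

```text
clock: 18.4
position: [0.4616, 0.1017, 0.0166]
tool_rot: [-3.141, 0.0, 1.54]
force: [0.4, 0.3, -0.9]
grip_width: 0.0321
finger_force: 59.7
```

Run:
```python
from h import *
s=bot.observe(); print(np.round(s['position'],4),s['clock'],s['tool_rot'])
f=save('wrist','w7'); a=cv2.resize(f['img'][80:420,100:500,::-1],(400,340))
g=save('side','s7'); b=cv2.resize(g['img'][180:350,220:420,::-1],(400,340))
cv2.imwrite('pics/w7c.png',np.hstack([a,b]))
```

```text
[0.4616 0.1017 0.0166] 18.4 [-3.14117696e+00  7.62058192e-05  1.54006287e+00]
```

View pics/w7c.png

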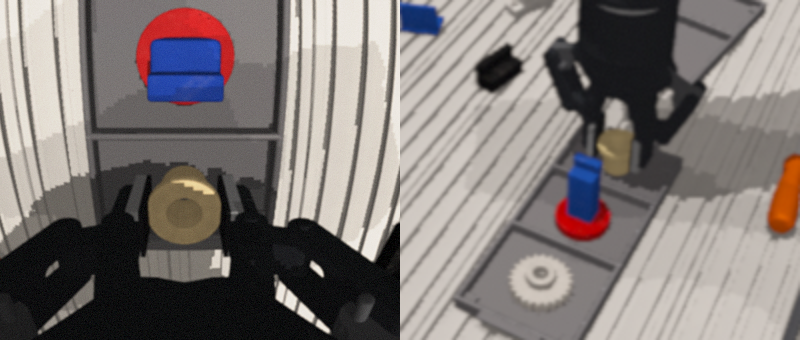

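The bushing is upright between the fingers inside the narrow bay. The gear and spindle stand in theirs. I'll release it and go view the pillow block.

apply_moves(claw=[0.02, 0.02, 0.048, 0.048, 0.048, 0.048, 0.048, 0.048, 0.048, 0.048, 0.048, 0.048, 0.048, 0.048, 0.048, 0.048, 0.048, 0.048, 0.048, 0.048], xyz=[[0, 0, 0.0055], [0, 0, 0], [0, 0, 0], [0, 0, 0], [0, 0, 0], [0, 0, -0.003], [0, 0, -0.015], [0, 0, -0.03], [0, 0, -0.04], [-0.012, 0.009, -0.01], [-0.028, 0.02, -0.02], [-0.034, 0.025, -0.01], [-0.034, 0.025, -0.01], [-0.034, 0.025, 0], [-0.034, 0.025, 0], [-0.034, 0.025, 0], [-0.028, 0.02, 0], [-0.013, 0.01, 0], [-0.0043, 0.003, 0], [0, 0, 0]], twist=[[0, 0, 0], [0, 0, 0], [0, 0, 0], [0, 0, 0], [0, 0, 0], [0, 0, 0], [0, 0, 0], [0, 0, 0], [0, 0, 0], [0, 0, 0], [0, 0, 0], [0, 0, 0], [0, 0, 0], [0, 0, 0], [0, 0, 0], [0, 0, 0], [0, 0, 0], [0, 0, 0], [0, 0, 0], [0, 0, 0]])

```text
clock: 20.5
position: [0.6401, -0.1596, 0.1491]
tool_rot: [-3.141, -0.0, 1.539]
force: [0.7, 0.8, -0.0]
grip_width: 0.0482
finger_force: 0.0
```

apply_moves(claw=[0.048, 0.048], xyz=[[0, 0, 0], [0, 0, 0]], twist=[[0, 0, 0], [0, 0, 0]])

```text
clock: 20.7
position: [0.6401, -0.1584, 0.1496]
tool_rot: [-3.142, -0.0, 1.541]
force: [0.7, 0.9, 0.3]
grip_width: 0.048
finger_force: 0.0
```

Run:
```python
from h import *
s=bot.observe(); print(np.round(s['position'],4),s['clock'],s['tool_rot'])
f=save('wrist','w8')
for q in ('bearing_block_center','stop_block_center','tray_two'): print(q,[(np.round(d['position'],3).tolist(),round(d['score'],2)) for d in bot.find_in('wrist',q)[:2]])
V=f['view'];print(-V[:3,:3].T@V[:3,3])
a=rect(f,.034,.59,-.045,400,400,.00025)
b=rect(f,.026,.56,.08,400,400,.00025)
cv2.imwrite('pics/w8r.png',np.hstack([cv2.convertScaleAbs(a,alpha=.75),b]))
g=bot.grab_frame('side'); print([(np.round(d['position'],3).tolist(),round(d['score'],2)) for d in bot.find_in('side','bushing_center')[:2]])
```

```text
[ 0.6401 -0.1584  0.1496] 20.7 [-3.14156928e+00 -3.42683066e-04  1.54102667e+00]
bearing_block_center [([0.637, -0.09, 0.031], 0.59)]
stop_block_center [([0.608, 0.011, 0.012], 0.72)]
tray_two [([0.471, -0.112, 0.006], 0.94)]
[ 0.64242107 -0.08266335  0.29159   ]
[([0.458, 0.103, 0.03], 0.92)]
```

View pics/w8r.png

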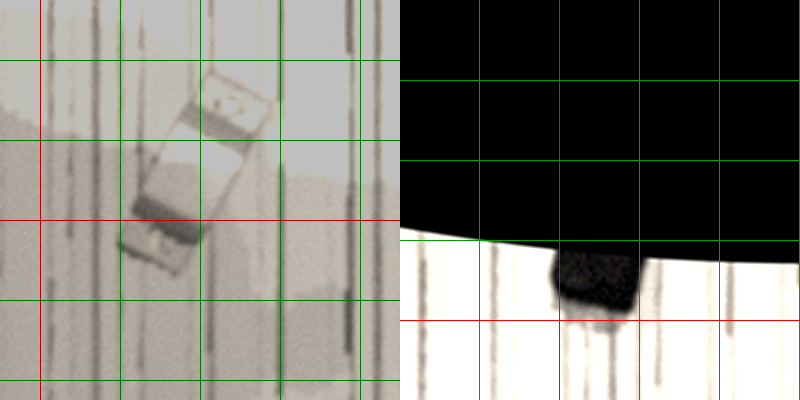

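The pillow block is at (0.6387,-0.089) with yaw -27.7° (foot corners (210,70) and (118,245)). The stop block is only partly seen. I'll grip the pillow block.

apply_moves(claw=[0.048, 0.048, 0.048, 0.048, 0.048, 0.048, 0.048, 0.048, 0.048, 0.048, 0.048, 0.048, 0.01, 0.01, 0.01, 0.01, 0.01, 0.01, 0.01], xyz=[[0.015, -0.001, 0], [0.032, -0.0018, 0], [0.018, -0.001, 0.005], [0.005, 0, 0.01], [0, 0, 0.02], [0, 0, 0.025], [0, 0, 0.025], [0, 0, 0.015], [0, 0, 0.02], [0, 0, 0.015], [0, 0, 0.008], [0, 0, 0], [0, 0, 0], [0, 0, 0], [0, 0, 0], [0, 0, 0], [0, 0, -0.005], [0, 0, -0.015], [0, 0, -0.02]], twist=[[0, 0, 0], [0, 0, 0], [0, 0, 0], [0, 0, 0], [0, 0, 0.113], [0, 0, 0.113], [0, 0, 0.113], [0, 0, 0.113], [0, 0, 0], [0, 0, 0], [0, 0, 0], [0, 0, 0], [0, 0, 0], [0, 0, 0], [0, 0, 0], [0, 0, 0], [0, 0, 0], [0, 0, 0], [0, 0, 0]])

```text
clock: 22.9
position: [0.6384, -0.0894, 0.0471]
tool_rot: [-3.141, 0.0, 1.088]
force: [0.4, 0.4, -0.1]
grip_width: 0.0189
finger_force: 58.7
```

apply_moves(claw=[0.01, 0.01, 0.01, 0.01, 0.01, 0.01, 0.01, 0.01, 0.01, 0.01, 0.01, 0.01, 0.01, 0.01, 0.01], xyz=[[0, 0, -0.01], [0, 0, -0.01], [0, 0, -0.01], [-0.002, -0.015, 0], [-0.005, -0.036, 0], [-0.005, -0.036, 0], [-0.004, -0.035, 0], [-0.003, -0.025, 0], [-0.0015, -0.0124, 0], [0, 0, 0], [0, 0, 0.015], [0, 0, 0.025], [0, 0, 0.015], [0, 0, 0.009], [0, 0, 0]], twist=[[0, 0, -0.1027], [0, 0, -0.1027], [0, 0, -0.1026], [0, 0, 0], [0, 0, 0], [0, 0, 0], [0, 0, 0], [0, 0, 0], [0, 0, 0], [0, 0, 0], [0, 0, 0], [0, 0, 0], [0, 0, 0], [0, 0, 0], [0, 0, 0]])

```text
clock: 24.4
position: [0.4785, -0.0818, 0.0119]
tool_rot: [-3.141, 0.0, 1.396]
force: [-1.2, -1.5, -0.7]
grip_width: 0.0186
finger_force: 58.9
```

Run:
```python
from h import *
s=bot.observe(); print(np.round(s['position'],4),s['clock'],s['tool_rot'],s['force'])
f=save('wrist','w9'); a=cv2.resize(f['img'][80:420,100:500,::-1],(400,340))
g=save('scene','s9'); b=cv2.resize(g['img'][210:380,200:400,::-1],(400,340))
cv2.imwrite('pics/w9c.png',np.hstack([a,b]))
```

```text
[ 0.4785 -0.0818  0.0119] 24.4 [-3.14086418e+00  1.06037019e-04  1.39595174e+00] [-1.21255341 -1.4864474  -0.65306053]
```

View pics/w9c.png

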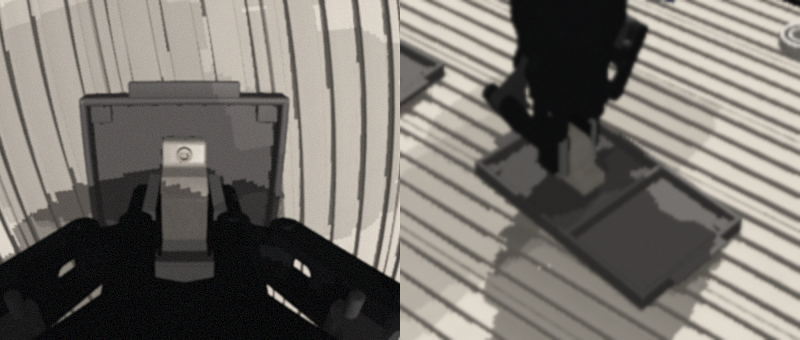

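The pillow block is upright and aligned, well inside the wider bay. I'll release it and hover so the wrist camera is above the stop block.

apply_moves(claw=[0.01, 0.01, 0.04, 0.04, 0.04, 0.04, 0.04, 0.05, 0.05, 0.05, 0.05, 0.05, 0.05, 0.05, 0.05, 0.05, 0.05, 0.05], xyz=[[0, 0, 0.003], [0, 0, 0], [0, 0, 0], [0, 0, 0], [0, 0, 0], [0, 0, -0.003], [0, 0, -0.015], [0, 0, -0.03], [0, 0, -0.04], [0, 0, -0.04], [0.008, 0.015, -0.013], [0.019, 0.036, 0], [0.019, 0.036, 0], [0.013, 0.026, 0], [0.0047, 0.0097, 0], [0.001, 0.002, 0], [0, 0, 0], [0, 0, 0]], twist=[[0, 0, 0], [0, 0, 0], [0, 0, 0], [0, 0, 0], [0, 0, 0], [0, 0, 0], [0, 0, 0], [0, 0, 0], [0, 0, 0], [0, 0, 0], [0, 0, 0], [0, 0, 0], [0, 0, 0], [0, 0, 0], [0, 0, 0], [0, 0, 0], [0, 0, 0], [0, 0, 0]])

```text
clock: 26.3
position: [0.6113, -0.0406, 0.1505]
tool_rot: [-3.141, 0.0, 1.395]
force: [-1.2, 0.4, -0.6]
grip_width: 0.0496
finger_force: 0.0
```

Run:
```python
from h import *
s=bot.observe(); print(np.round(s['position'],4),s['clock'],s['tool_rot'])
f=save('wrist','w10')
for q in ('bearing_block_center','stop_block_center'): print(q,[(np.round(d['position'],3).tolist(),round(d['score'],2)) for d in bot.find_in('wrist',q)[:2]])
V=f['view'];print(-V[:3,:3].T@V[:3,3])
g=f['img'].max(2); m=(g<45).astype(np.uint8)
n,l,st,ce=cv2.connectedComponentsWithStats(m)
for i in range(1,n):
    if 150<st[i,4]<20000 :
        p=np.argwhere(l==i)[:,::-1]; 
        for z in (.013,.0205): 
            w=unproj(f,p,z,True)[:,:2]; r=cv2.minAreaRect((w*1e3).astype(np.float32)); print(st[i],z,np.round(r[0],1),np.round(r[1],1),round(r[2],1))
g=bot.grab_frame('scene'); print([(np.round(d['position'],3).tolist(),round(d['score'],2)) for d in bot.find_in('scene','bearing_block_center')[:2]])
```

```text
[ 0.6113 -0.0406  0.1505] 26.3 [-3.14107261e+00  3.97368516e-04  1.39498936e+00]
bearing_block_center [([0.485, -0.074, 0.023], 0.68)]
stop_block_center [([0.613, 0.032, 0.013], 0.7), ([0.459, 0.098, 0.028], 0.43)]
[0.62453606 0.03407841 0.29244142]
[139   0  16 105 275] 0.013 [513.5 119.1] [103.2   2.9] 88.3
[139   0  16 105 275] 0.0205 [516.5 116.9] [100.4   2.8] 88.3
[ 57  12  46  57 526] 0.013 [445.4 160.6] [53.9 53.8] 1.9
[ 57  12  46  57 526] 0.0205 [450.2 157.2] [52.5 52.3] 1.9
[ 64  46  75  78 347] 0.013 [452.2 119.1] [101.4  45.1] 28.8
[ 64  46  75  78 347] 0.0205 [456.8 116.8] [98.7 43.9] 28.8
[ 255   91   28   55 1197] 0.013 [610.7  33.2] [46.9 20.8] 74.3
[ 255   91   28   55 1197] 0.0205 [611.   33.2] [45.6 20.2] 74.3
[ 459  119   90  166 4598] 0.013 [845.6 -80.1] [128.1 178.8] 5.9
[ 459  119   90  166 4598] 0.0205 [839.7 -77. ] [124.6 174. ] 5.9
[456 123  15  61 529] 0.013 [788.3 -24.9] [13.7 59.7] 0.3
[456 123  15  61 529] 0.0205 [783.9 -23.3] [13.4 58.1] 0.3
[   0  147   35  135 2349] 0.013 [283.3 -15.1] [186.1  70.2] 60.2
[   0  147   35  135 2349] 0.0205 [292.5 -13.8] [181.1  68.3] 60.2
[535 381  25  39 263] 0.013 [1049.6 -524.6] [ 38.4 123.1] 0.8
[535 381  25  39 263] 0.0205 [1038.2 -509.6] [ 37.4 119.8] 0.8
[([0.471, -0.095, 0.017], 0.88)]
```

apply_moves(claw=[0.05, 0.05, 0.05, 0.05, 0.05, 0.05, 0.05, 0.05, 0.05, 0.05, 0.05, 0.05, 0.01, 0.01, 0.01, 0.01, 0.01, 0.01, 0.01], xyz=[[0.016, -0.003, 0], [0.034, -0.006, 0], [0.017, -0.003, 0.005], [0.0055, -0.0011, 0.01], [0, 0, 0.025], [0, 0, 0.03], [0, 0, 0.03], [0, 0, 0.025], [0, 0, 0.012], [0, 0, 0.008], [0, 0, 0.0025], [0, 0, 0], [0, 0, 0], [0, 0, 0], [0, 0, 0], [0, 0, 0], [0, 0, -0.005], [0, 0, -0.015], [0, 0, -0.02]], twist=[[0, 0, 0], [0, 0, 0], [0, 0, 0], [0, 0, 0], [0, 0, 0.09], [0, 0, 0], [0, 0, 0], [0, 0, 0], [0, 0, 0], [0, 0, 0], [0, 0, 0], [0, 0, 0], [0, 0, 0], [0, 0, 0], [0, 0, 0], [0, 0, 0], [0, 0, 0], [0, 0, 0], [0, 0, 0]])

```text
clock: 28.45
position: [0.6117, 0.0338, 0.0438]
tool_rot: [-3.141, 0.0, 1.306]
force: [0.2, 1.2, 0.1]
grip_width: 0.0207
finger_force: 59.1
```

apply_moves(claw=[0.01, 0.01, 0.01, 0.01, 0.01, 0.01, 0.01, 0.01, 0.01, 0.01, 0.01, 0.01, 0.01, 0.01, 0.01, 0.01, 0.01], xyz=[[0, 0, -0.015], [0, 0, -0.03], [-0.016, -0.008, 0], [-0.036, -0.018, 0], [-0.038, -0.02, 0], [-0.038, -0.02, 0], [-0.038, -0.02, 0], [-0.034, -0.017, 0], [-0.014, -0.006, 0], [-0.0041, -0.0018, 0], [0, 0, 0], [0, 0, 0.015], [0, 0, 0.03], [0, 0, 0.02], [0, 0, 0.01], [0, 0, 0.0045], [0, 0, 0]], twist=[[0, 0, -0.09], [0, 0, 0], [0, 0, 0], [0, 0, 0], [0, 0, 0], [0, 0, 0], [0, 0, 0], [0, 0, 0], [0, 0, 0], [0, 0, 0], [0, 0, 0], [0, 0, 0], [0, 0, 0], [0, 0, 0], [0, 0, 0], [0, 0, 0], [0, 0, 0]])

```text
clock: 30.15
position: [0.4653, -0.1611, 0.0084]
tool_rot: [-3.141, -0.0, 1.397]
force: [-0.3, -1.4, 0.6]
grip_width: 0.0207
finger_force: 59.0
```

Run:
```python
from h import *
s=bot.observe(); print(np.round(s['position'],4),s['clock'],s['tool_rot'],s['force'],s['moment'])
f=save('wrist','w11'); save('scene','s11')
g=f['img'].max(2).astype(int); print((g[230:400:12,200:380:10]))
```

```text
[ 0.4653 -0.1611  0.0084] 30.15 [-3.14147607e+00 -1.51450016e-04  1.39659605e+00] [-0.27850726 -1.40301327  0.62102951] [ 0.00658074  0.01256925 -0.02694795]
[[111 108 113 110 105 108 105   2   2   9   8 111 109 112 118 129 118 109]
 [108 111 113 111 109 111  22  20  16   2  13 114 112 113 120 112 111 118]
 [111 109 113 101  72  69  16  15  14  16  23  45 102 109 114 112 112  65]
 [ 68  56  52  53  18  71   8   2  10  23  28  28  91  16  49  56  85  57]
 [ 52  51  53  25  14  70  14  18  16  10   9  23  93  14  49  59  65  46]
 [ 47  75  78  14  52  79  13  16  14  12   7   8  75  22  12  69  62  45]
 [ 37  71  13  20  19   1   7   7   7   2   8   8  17   6  15  20  69  45]
 [ 16  15  19  18  19  11   7  17  16  11   0  18  15  20  15  16  25  18]
 [ 16  19  18  16   9  24  32  49  45   7  13  12  21  22  15  17  16  28]
 [ 12  17  16   8  15   1  83  81  82  78  79  81  17  12   8  12  17  22]
 [ 20  14   5  22  17  18 163 166 163 157 163 162  24   8  18  15   8  27]
 [ 25  17  10  15  13  17  19  15  41  28  15  19  16  14  18  24  20  19]
 [ 40  20  21  19  19  20  22  16   8  19  15  16  16  16  14  15  13 214]
 [ 18  12  21  11  14  16  22  19  13  17  14  20  10  18  16  15  13  20]
 [ 18  22  16   7   6  15  16  18  18  12  10   8  18  14  15  15  23  17]]
```

apply_moves(claw=[0.01, 0.01, 0.04, 0.04, 0.04, 0.04, 0.04, 0.04, 0.04, 0.04, 0.04, 0.04, 0.04, 0.04, 0.04, 0.04, 0.04, 0.04], xyz=[[0, 0, 0.0024], [0, 0, 0], [0, 0, 0], [0, 0, 0], [0, 0, 0], [0, 0, -0.003], [0, 0, -0.015], [0, 0, -0.03], [0, 0, -0.035], [0, 0, -0.04], [0, 0, -0.04], [0, 0.02, -0.03], [0, 0.03, -0.02], [0, 0.03, 0], [0, 0.015, 0], [0, 0, 0], [0, 0, 0], [0, 0, 0]], twist=[[0, 0, 0], [0, 0, 0], [0, 0, 0], [0, 0, 0], [0, 0, 0], [0, 0, 0], [0, 0, 0], [0, 0, 0], [0, 0, 0], [0, 0, 0], [0, 0, 0], [0, 0, 0], [0, 0, 0], [0, 0, 0], [0, 0, 0], [0, 0, 0], [0, 0, 0], [0, 0, 0]])

```text
clock: 32.05
position: [0.5577, -0.1782, 0.2189]
tool_rot: [-3.141, 0.0, 1.396]
force: [-0.9, -0.3, 0.8]
grip_width: 0.04
finger_force: 0.0
```

Run:
```python
from h import *
s=bot.observe(); print(np.round(s['position'],4),s['clock'],s['force'],s['grip_width'])
for c in ('wrist','scene','side'):
  f=save(c,'z_'+c)
  print(c,[(q,np.round(d['position'],3).tolist(),round(d['score'],2)) for q in ('gear_center','spindle_center','bushing_center','bearing_block_center','stop_block_center','ball_bearing_center','bracket_center') for d in bot.find_in(c,q)[:1]])
  if c=='wrist':
    V=f['view'];print(-V[:3,:3].T@V[:3,3])
    m=(f['img'].max(2)<32).astype(np.uint8); n,l,st,ce=cv2.connectedComponentsWithStats(m)
    for i in range(1,n):
      p=np.argwhere(l==i)[:,::-1]
      if st[i,4]>150:
        r=cv2.minAreaRect((unproj(f,p,.02,True)[:,:2]*1e3).astype(np.float32)); print(st[i],np.round(r[0],1),np.round(r[1],1),round(r[2],1))
```

```text
[ 0.5577 -0.1782  0.2189] 32.05 [-0.85417279 -0.2667565   0.82864189] 0.039951066217254
wrist [('bearing_block_center', [0.481, -0.084, 0.029], 0.97), ('stop_block_center', [0.47, -0.166, 0.017], 0.59), ('ball_bearing_center', [0.713, -0.137, 0.009], 0.57), ('bracket_center', [0.722, -0.005, 0.004], 0.77)]
[ 0.57092063 -0.10360451  0.36095231]
[ 461    0   61   42 1085] [837.8 -15.4] [88.3 53.1] 4.6
[458  48  62  33 236] [826.6 -66.9] [25.3 95.5] 63.4
[468  83  22  36 342] [ 795.9 -110.9] [47.3 23.3] 36.1
[467 109  25  91 271] [ 788.6 -175.8] [112.9  21.5] 68.8
[448 161  19  20 291] [ 760.4 -193.6] [22.8 25.5] 87.0
[191 163  21  44 800] [ 468.  -162.1] [48.4 22.6] 80.6
[426 163  18  20 254] [ 729.1 -192.1] [22.3 22.1] 82.5
[   36   257   499   163 45978] [ 535.5 -496.4] [ 463.5 1153.2] 78.8
[544 330  16  47 160] [1024.9 -593.9] [ 15.6 135.1] 0.5
scene [('gear_center', [0.455, 0.232, 0.015], 0.91), ('spindle_center', [0.459, 0.16, 0.027], 0.88), ('bushing_center', [0.46, 0.098, 0.026], 0.63), ('bearing_block_center', [0.476, -0.094, 0.021], 0.59), ('stop_block_center', [0.464, -0.164, 0.018], 0.92), ('ball_bearing_center', [0.712, -0.145, 0.01], 0.79), ('bracket_center', [0.718, -0.001, 0.003], 0.91)]
side [('gear_center', [0.464, 0.247, 0.017], 0.6), ('spindle_center', [0.465, 0.172, 0.023], 0.73), ('bushing_center', [0.46, 0.104, 0.029], 0.6), ('bearing_block_center', [0.478, -0.068, 0.02], 0.79), ('stop_block_center', [0.462, -0.151, 0.017], 0.79), ('ball_bearing_center', [0.718, -0.139, 0.012], 0.68), ('bracket_center', [0.718, 0.006, 0.017], 0.78)]
```

```bash
python3 -c "
from workcell import bot; print(bot.job_done())"
```

```text
the job is handed in; nothing more can be done
None
```

The job is handed in: all five parts were placed in their assigned bays by about 32 s on the robot clock, the ball bearing and bracket were left alone, and final camera detections agreed (no verdict was returned).

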